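Load the colony scanner and close its tray

TASK

Load the flat white colony scanner: lay the two petri dishes flat in the two round wells of its drawn-out tray, one in each, then push the tray fully home so that its front panel sits square against the hood's seal. The tray runs on short guides and jams when it is pushed off-centre, so push it at the middle of its panel, straight in and gently, never forcing it; leave the other things on the bench alone.

Things in the scene. Friction and masses are not known exactly. Their poses are not given: they have to be found in the camera images.
- scanner: Flat white instrument, fixed, 345 x 310 x 68 mm high. Origin: on the bench, below the middle of the hood's front face. Its +x is the way the tray goes home (away from the robot), y left, z up. Hood: x = 0 to 170 mm, top 66 to 68.5 mm above the bench. Before it, x = -175 to 0, the loading dock: a smooth deck 14 mm above the bench between guide rails (inner faces y = +-128.5 mm, top z = 28 mm).
- tray: Loose sliding tray, 0.5 to 0.8 kg, plate 130 x 240 mm; axes as the scanner's. Origin: centre of its underside, on the deck; plate top 12 mm above it. It starts at x = -95 to -62 mm in the scanner's frame; home (panel touching the seal) is x = 59 mm. The seal is sprung: it gives about 1 mm per 5 N, up to 5 mm, and pushes the tray back to x = 59 mm when the push ends.
- panel_mid (a point): Middle of the front face of the tray's white front panel (tray frame: x = -73, y = 0, z = 31.5 mm; 45.5 mm above the bench). Panel 286 mm wide, 8 mm thick, 30 to 61 mm above the bench. A push here needs 1 to 3 N. Four guide pins (tray x = +-36 mm) have 1.5 mm play a side and high friction on the rails: a push over about 15 mm off-centre can wedge them.
- hood_front (a point): Centre of the hood's front face, 45 mm above the bench (x = 0 in the scanner's frame); below and around it is the mouth that the tray enters, 264 mm wide, 14 to 56 mm above the bench, framed by a rubber seal 6 mm thick. With the tray home, panel_mid lies 14 mm in front of this point.
- well_left (a point): Centre of the floor of the tray's left (+y) well: round, 64 mm wide, 5 mm deep, chamfered; floor 7 mm above the tray's origin (21 mm above the bench).
- well_right (a point): Centre of the floor of the tray's right (-y) well, the same.
- dish_a: Clear petri dish with its lid on and a beige culture in it, a round disc 60 mm across and 15 mm high, 16 g, lying on the bench to the left. Origin: centre of its underside. In a well it stands 10 mm proud of the plate.
- dish_b: An equal petri dish on the bench to the right. Either dish may go in either well.
- media_bottle: Bystander: bottle with an orange screw cap, 71 mm wide, 156 mm high, at the right behind a dish. Origin: centre of its underside.
- weigh_bottle: Bystander: small clear weighing bottle, 42 mm wide, 58 mm high, at the left behind a dish. Origin: centre of its underside.
- tweezers: Bystander: steel tweezers, 128 mm long, 9 mm high, lying on the bench right of the scanner's hood. Origin: centre of their underside; long axis y.

How it is judged (in metres and radians):
On the way, in this order (a step that is already met when the one before it is completed fails the run):
1. both dishes lie in the wells while the tray is still drawn out (x of tray in the frame of scanner below -0.03 m and ((distance between dish_a and well_left below 0.005 m and distance between dish_b and well_right below 0.005 m) or (distance between dish_a and well_right below 0.005 m and distance between dish_b and well_left below 0.005 m)) and contact force between the fingers and dish_a below 0.1 N and contact force between the fingers and dish_b below 0.1 N), for 0.2 s.
2. the tray is pushed fully home (x of tray in the frame of scanner above 0.055 m), for 0.2 s.
At the end, for the whole second after the job is handed in: The tray is home (its origin within 4 mm of 59 mm in the scanner's frame, or pressed further), square to the scanner within 0.03 rad and at rest, and each dish lies flat (0.06 rad) in a well of its own, within 5 mm of the centre of its floor (x of tray in the frame of scanner above 0.055 m and angle between the x axis of tray and the x axis of scanner, either way round below 0.03 rad and linear speed of tray below 0.01 m/s and angle between each of dish_a, dish_b's own z axis and vertical below 0.06 rad and ((distance between dish_a and well_left below 0.005 m and distance between dish_b and well_right below 0.005 m) or (distance between dish_a and well_right below 0.005 m and distance between dish_b and well_left below 0.005 m))); the robot touches nothing.
It fails at once if the tray is forced: the robot presses on it with more than 40 N (contact force between any of the arm, the fingers and tray above 40 N).
It fails at once if a dish is tipped by more than 0.6 rad (angle between any of dish_a, dish_b's own z axis and vertical above 0.6 rad).
It fails at once if a bystander is moved by more than 30 mm (distance of any of media_bottle, weigh_bottle, tweezers from where it was at the start of the episode above 0.03 m).
It also fails if it takes over 59 s, if anything falls off the work surface, if the arm or the gripper's body presses on something with over 40 N, if the wrist force passes 120 N, or if a joint passes its speed limit or range.

ROBOT

A 6-joint arm with a two-finger parallel gripper is mounted at the origin on a cart in front of the work surface, level with it; the furniture and walls round the work are solid. World frame = base frame: x ahead of the robot, y to its left, z up, the work surface at z = 0. Lengths are in mm, angles in rad, forces in N, time in s.
With the tool pointing down it reaches from about 275 to 1000 mm from the base axis. Payload 8.4 kg.
Tool frame: the origin (TCP) lies at the very end of the fingers, on their centre line; the grasp point (between the pads) lies 19 mm behind it; y points along the fingers, x is the direction in which the jaws open and shut, and the axes are right-handed (so a half turn about y gives the same grasp; the last joint's range is limited). The gripper opens to 85 mm and grips with 20 to 120 N. Pads are 22 mm wide; open, the fingers measure 114 mm over their backs; the gripper's body (76 mm by 85 mm) begins 54 mm behind the grasp point. The pads swing forward as they close: fully open they stand 13 mm farther back than shut.
Start: joints at [1.117, 0.353, 1.633, -0, 1.155, -0.002], TCP at [272.865, 562.292, 203.581] pointing down, gripper open.
Joint ranges: [-2.63, 2.63], [-0.92, 2.1], [0.06, 2.66], [-1.3, 4.44], [0, 2.69], [-3.02, 3.02]. Speed limits (rad/s): [2.22, 2.22, 2.79, 3.14, 3.14, 3.14].

INTERFACE

Orientations are given as [roll, pitch, yaw] about the fixed x, y, z axes, in that order (R = Rz(yaw) Ry(pitch) Rx(roll)).
In Python, from rig import r gives the robot as it stands.
- The arm moves only by the tool servo_tool, never from a script. Its argument "motion" is a list of rows, each a list of 7 numbers: the opening, from -1 (shut) to 1 (fully open), then the shift along the tool's x, y, z in m, then the turn, a rotation vector about the tool's x, y, z in units of 10 degrees (1.0 is 10 degrees). A call has 1 to 12 rows; each row is the pose to reach, as a shift and turn from the pose commanded when the call began, along the tool's axes at that moment; what a row does not reach only later rows make up. A row lasts 1/8 s, in which the tool goes at most 62.5 mm and 10.7 degrees, less where a joint would pass 70% of its speed; a pose out of reach is approached as far as the arm can. A call with a gripper value outside its range is refused whole. The fingers move at their own pace and stop on an object; "grip_force" is the grip in N (left out, the last holds). Time passes only in rows, so rows that repeat a pose let the fingers close. It gives the time, the measured TCP pose, the force and the opening at its end, in the units of the state.
- r.sense(): the state, without advancing time (a new reading comes with each control period).
- r.grab_frame(name): name is "scene" or "top"; returns the picture (400x640x3 uint8, red, green, blue); there is no depth.
- r.calibration(name): a dict with "fx", "fy", "cx", "cy" (pixels), "distortion" ([k1, k2, p1, p2, k3] as OpenCV has them; the pictures are not rectified), "R" (3x3) and "t" (3): a world point X has camera coordinates R X + t. Camera axes: x right, y down, z forward; pixel columns grow to the right and rows downward; lengths in mm; the calibration is good to about 2 mm. A picture is of the moment at which its call begins. calibration takes no time and is no camera call.
- r.sign_off(): hands the job in, once; it reports no verdict.
The state is a dict: "clock": time; "qpos": joint angles; "qvel": joint speeds; "joint_efforts": joint torques, N m; "eef_pos": TCP position; "tcp_rot": TCP orientation; "contact_force": force on the tool from outside, world axes, zero at the start; "wrist_torque": the same for the moment, N m; "opening": opening from 0.0 (shut) to 1.0 (fully open).
Only numpy, scipy, OpenCV 4.12 (cv2) and the standard library are available. Lean on these libraries where they do the work, as an engineer would, in place of code of your own. Each camera call takes 0.05 s, during which the arm holds its last target. There are 200 camera calls.

## Working session

There is one attempt and no reset: what is moved stays moved. The work goes in short steps, Python scripts to look and compute and a tool call to move; the robot and the scene stay as the last step left them, time stands still between calls to the robot, and variables do not carry over. Pictures are saved under pics/ and viewed, on a budget of 10 in all, crops included, one or two more only if the job needs it, and the job is handed in when it is done.

Besides the shell and the picture viewer there is one more tool, called after "Emit:" by a JSON object that holds its "name" and its "arguments". servo_tool: Moves the arm, as the interface text tells. Its arguments: {"type":"object","properties":{"motion":{"type":"array","items":{"type":"array","items":{"type":"number"}}},"grip_force":{"type":"number"}},"required":["motion"]}

```bash
ls; mkdir -p pics
python3 - <<'E'
from rig import r
import cv2,numpy as np
print(r.sense())
for n in("scene","top"):
    im=r.grab_frame(n); cv2.imwrite(f"pics/{n}0.png",im[:,:,::-1]); c=r.calibration(n); print(n,c)
    R=np.array(c["R"]);print(-R.T@np.array(c["t"]))
E
```

```text
pics
{'clock': 0.0, 'qpos': array([ 1.11660807e+00,  3.53648619e-01,  1.63414202e+00, -2.17403711e-05,
        1.15519181e+00, -2.41156075e-03]), 'qvel': array([ 5.86970613e-04, -6.28734537e-04, -8.90801425e-05,  1.87468095e-03,
        8.23476043e-04,  6.54106677e-04]), 'joint_efforts': array([ 1.87192258e-03, -6.05229449e+01, -3.42072415e+01,  5.15583702e-05,
        9.19944694e-03, -6.46370040e-06]), 'eef_pos': array([272.63938172, 561.82492974, 202.85803954]), 'tcp_rot': array([-1.57081285e+00,  1.38983356e-03,  1.11902841e+00]), 'contact_force': array([-0.6385272 ,  0.39019144,  0.5621215 ]), 'wrist_torque': array([-0.01282127, -0.00445824, -0.01919149]), 'opening': 0.9995613642933546}
scene {'fx': 453.71638184433505, 'fy': 453.71638184433505, 'cx': 312.2062162229024, 'cy': 199.51670965198352, 'distortion': array([-0.01178865,  0.        ,  0.        ,  0.        ,  0.        ]), 'R': array([[ 0.64013743, -0.76825135,  0.00373171],
       [-0.38943221, -0.32866973, -0.86041779],
       [ 0.66224363,  0.54933239, -0.50957562]]), 't': array([-338.74260442,  239.52254363,  942.96544402])}
[-314.35323892 -699.51711367  687.86574158]
top {'fx': 476.48481457303, 'fy': 476.48481457303, 'cx': 318.5139607377827, 'cy': 201.27367711142412, 'distortion': array([-0.00607319,  0.        ,  0.        ,  0.        ,  0.        ]), 'R': array([[-0.01066371, -0.99989603,  0.00970642],
       [-0.99499154,  0.00964559, -0.09949266],
       [ 0.09938869, -0.01071877, -0.99499095]]), 't': array([ -27.84848503,  522.94355532, 1649.06570523])}
[ 356.12896565  -15.2137306  1693.10481145]
```

View pics/scene0.png

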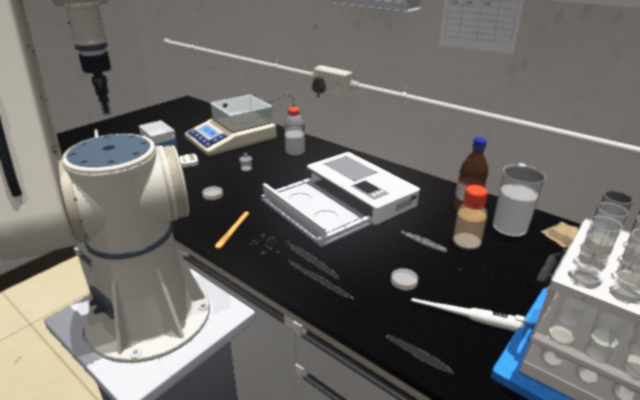

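View pics/top0.png

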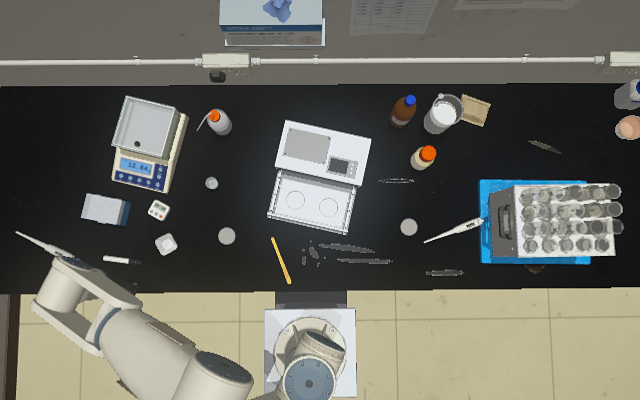

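```bash
cat > h.py <<'E'
import cv2,numpy as np
from rig import r
def cam(n):
    c=r.calibration(n);K=np.array([[c["fx"],0,c["cx"]],[0,c["fy"],c["cy"]],[0,0,1]])
    return K,np.array(c["distortion"]),np.array(c["R"]),np.array(c["t"])
def ray(n,uv):
    K,d,R,t=cam(n);p=cv2.undistortPoints(np.array([[uv]],float),K,d)[0,0]
    v=R.T@np.array([p[0],p[1],1]);return -R.T@t,v/np.linalg.norm(v)
def plane(n,uv,z):
    o,v=ray(n,uv);return o+v*(z-o[2])/v[2]
def tri(a,b):
    o1,v1=ray("top",a);o2,v2=ray("scene",b)
    s=np.linalg.lstsq(np.stack([v1,-v2],1),o2-o1,rcond=None)[0]
    p,q=o1+s[0]*v1,o2+s[1]*v2;return (p+q)/2,np.linalg.norm(p-q)
def proj(n,X):
    K,d,R,t=cam(n);return cv2.projectPoints(np.array([X],float),cv2.Rodrigues(R)[0],t,K,d)[0][0,0]
def blob(im,box,th,dark=False):
    x0,y0,x1,y1=box;g=cv2.cvtColor(im,cv2.COLOR_RGB2GRAY)[y0:y1,x0:x1]
    g=cv2.resize(g,None,fx=4,fy=4,interpolation=cv2.INTER_CUBIC)
    m=(g>th).astype(np.uint8);cs=cv2.findContours(m,cv2.RETR_EXTERNAL,cv2.CHAIN_APPROX_NONE)[0]
    c=max(cs,key=cv2.contourArea);e=cv2.fitEllipse(cv2.convexHull(c))
    f=lambda p:(np.array(p)+.5)/4-.5+[x0,y0]
    return f(e[0]),np.array(e[1])/4,cv2.boundingRect(c)
E
python3 - <<'E'
from h import *
T=cv2.imread("pics/top0.png")[:,:,::-1];S=cv2.imread("pics/scene0.png")[:,:,::-1]
for nm,bt,bs in(("L",(210,222,245,252),(195,178,230,208)),("R",(393,214,425,242),(380,260,428,300))):
    a=blob(T,bt,70);b=blob(S,bs,70);print(nm,a,b,"tri of centres",tri(a[0],b[0]),"planes z=7",plane("top",a[0],7),plane("scene",b[0],7))
a=T[110:245,255:385];cv2.imwrite("pics/c1.png",cv2.resize(a,None,fx=4.4,fy=4.4,interpolation=cv2.INTER_CUBIC)[:,:,::-1])
a=S[145:245,255:425];cv2.imwrite("pics/c2.png",cv2.resize(a,None,fx=4.4,fy=4.4,interpolation=cv2.INTER_CUBIC)[:,:,::-1])
E
```

```text
L (array([226.33852196, 235.58640289]), array([17.68857193, 17.99458504]), (32, 21, 71, 71)) (array([212.14655304, 192.38510704]), array([14.5743618 , 22.29789543]), (27, 30, 86, 59)) tri of centres (array([406.72419595, 292.24345824,   7.66922147]), np.float64(1.559024795110628)) planes z=7 [406.14271696 292.86703747   7.        ] [407.96194558 292.62644381   7.        ]
R (array([408.54075336, 226.55576897]), array([17.52654648, 17.7185936 ]), (28, 17, 72, 71)) (array([404.00807762, 278.46889114]), array([22.40177345, 28.82601929]), (43, 32, 111, 90)) tri of centres (array([ 431.75595163, -351.9106046 ,    8.5935649 ]), np.float64(1.5631921028624798)) planes z=7 [ 431.39160836 -351.56252401    7.        ] [ 434.09733856 -351.65856737    7.        ]
```

View pics/c1.png

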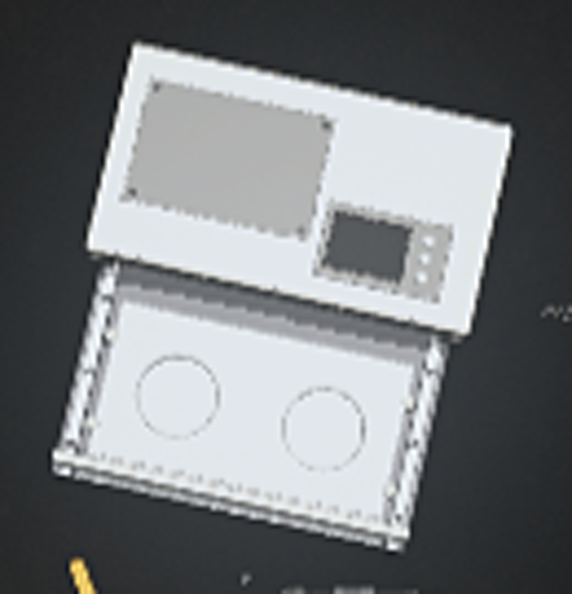

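View pics/c2.png

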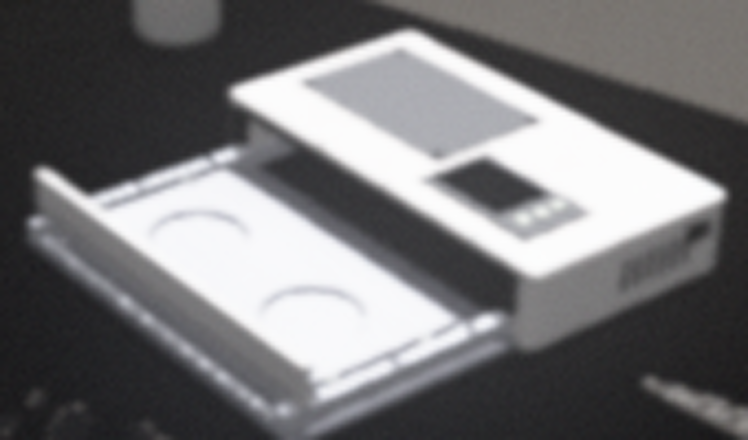

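```bash
cat >> h.py <<'E'
def rim(im,c,ax,ang=0,k=9):
    """dark thin rim near a guessed ellipse (c, semi-axes) -> fitted ellipse, in px"""
    g=cv2.cvtColor(im,cv2.COLOR_RGB2GRAY);x0,y0=int(c[0])-25,int(c[1])-25
    g=cv2.resize(g[y0:y0+50,x0:x0+50],None,fx=4,fy=4,interpolation=cv2.INTER_CUBIC)
    b=cv2.morphologyEx(g,cv2.MORPH_BLACKHAT,np.ones((21,21)))
    yy,xx=np.mgrid[:200,:200];X=(xx+.5)/4-.5+x0-c[0];Y=(yy+.5)/4-.5+y0-c[1]
    u,v=X*np.cos(ang)+Y*np.sin(ang),-X*np.sin(ang)+Y*np.cos(ang)
    rr=np.hypot(u/ax[0],v/ax[1]);th=np.arctan2(v/ax[1],u/ax[0]);pts=[]
    for a in np.arange(-np.pi,np.pi,.1):      # brightest black-hat response in each sector
        m=(abs(th-a)<.05)&(rr>.75)&(rr<1.3);w=np.where(m,b,0).astype(float)
        if w.max()>k:
            w[w<w.max()*.5]=0;pts.append([(w*xx).sum()/w.sum(),(w*yy).sum()/w.sum()])
    e=cv2.fitEllipse(np.array(pts,np.float32))
    return (np.array(e[0])+.5)/4-.5+[x0,y0],np.array(e[1])/4,len(pts)
E
python3 - <<'E'
from h import *
T=cv2.imread("pics/top0.png")[:,:,::-1];S=cv2.imread("pics/scene0.png")[:,:,::-1]
ct=lambda x,y:np.array([x,y])/4.4+[255,110];cs=lambda x,y:np.array([x,y])/4.4+[255,145]
W=[]
for a,b in((ct(178,397),cs(200,240)),(ct(323,429),cs(315,318))):
    e=rim(T,a,(9.4,9.4));print("top",e);W.append(e[0])
    try:
        s=rim(S,b,(11.8,7.5),.15);print("scene",s,tri(e[0],s[0]))
    except Exception as x:print(x)
    print("z24",plane("top",e[0],24))
tc=[ct(*p) for p in((135,43),(512,127),(468,333),(90,252))];sc=[cs(*p) for p in((412,30),(727,195),(530,278),(232,93))]
P=np.array([tri(a,b)[0] for a,b in zip(tc,sc)]);print(P.round(1))
Q=np.array([plane("top",a,67) for a in tc])
for A in(P,Q):
    f=(A[2]+A[3])/2;d=(A[0]+A[1])/2-f;l=A[3]-A[2]
    print("front mid",f.round(1),"depth",np.linalg.norm(d),"w",np.linalg.norm(l),"yaw",np.arctan2(d[1],d[0]),np.arctan2(-l[0],l[1]))
w=[plane("top",x,24) for x in W];d=w[0]-w[1];print("wells dist",np.linalg.norm(d),"yaw",np.arctan2(-d[0],d[1]),(w[0]+w[1])/2)
print("panel ends z61",plane("top",ct(55,455),61),plane("top",ct(405,543),61))
print("panel top ends tri",tri(ct(58,455),cs(40,170)),tri(ct(405,535),cs(308,380)))
E
```

```text
top (array([294.86758232, 199.7647419 ]), array([18.20663452, 18.42017174]), 63)
scene (array([299.72507477, 198.90411949]), array([12.05697632, 21.97425461]), 29) (array([530.0338651 ,  49.23309127,  21.64948029]), np.float64(2.3118757919873114))
z24 [528.9988665   49.98508072  24.        ]
top (array([328.06986237, 207.14362144]), array([18.2915802 , 18.44297409]), 61)
scene (array([325.53935623, 216.31095886]), array([12.03755379, 23.14547539]), 30) (array([502.55990476, -67.46849169,  23.82336203]), np.float64(2.323953669610326))
z24 [501.78232969 -66.58101381  24.        ]
[[ 806.7   77.8   65.1]
 [ 736.9 -220.8   62.4]
 [ 571.4 -181.    62.5]
 [ 639.8  113.2   64.8]]
front mid [605.6 -33.9  63.6] depth 170.414883016878 w 302.0863897437469 yaw -0.22252038653082168 -0.22824252916396495
front mid [604.5 -33.1  67. ] depth 169.74165364474976 w 303.0038738902946 yaw -0.21966505062449196 -0.22243480257403098
wells dist 119.70127096725655 yaw -0.22937659568047686 [515.39059809  -8.29796655  24.        ]
panel ends z61 [479.01932712 142.65267679  61.        ] [ 407.71410202 -129.24206487   61.        ]
panel top ends tri (array([479.4058541 , 139.91077911,  61.06691858]), np.float64(1.150423099249023)) (array([ 415.95642698, -132.05767232,   48.91105134]), np.float64(4.90634862580767))
```

```bash
cat >> h.py <<'E'
from scipy.spatial.transform import Rotation as Ro
def go(x,y,z,yaw):
    s=r.sense();R=Ro.from_euler("xyz",s["tcp_rot"])
    d=R.inv().apply(np.array([x,y,z])-s["eef_pos"])/1000
    w=(R.inv()*Ro.from_euler("xyz",[-np.pi/2,0,yaw])).as_rotvec(degrees=True)/10
    print("shift",d.round(4),"turn",w.round(3),"at",s["eef_pos"].round(1),s["tcp_rot"].round(3),"t",round(s["clock"],2),"F",s["contact_force"].round(1),"op",round(s["opening"],3))
E
python3 -c "
from h import *
go(406.5,292.5,90,-.227)"
```

```text
shift [-0.1838  0.1132 -0.238 ] turn [ 5.000e-03  7.712e+00 -6.000e-03] at [272.7 561.9 202.9] [-1.571e+00  1.000e-03  1.119e+00] t 0.1 F [-0.7 -0.5 -0. ] op 1.004
```

Emit:
{"name": "servo_tool", "arguments": {"motion": [[1,-0.184,0.113,-0.238,0,7.71,0],[1,-0.184,0.113,-0.238,0,7.71,0],[1,-0.184,0.113,-0.238,0,7.71,0],[1,-0.184,0.113,-0.238,0,7.71,0],[1,-0.184,0.113,-0.238,0,7.71,0],[1,-0.184,0.113,-0.238,0,7.71,0],[1,-0.184,0.113,-0.238,0,7.71,0],[1,-0.184,0.113,-0.238,0,7.71,0],[1,-0.184,0.113,-0.238,0,7.71,0],[1,-0.184,0.113,-0.238,0,7.71,0]], "grip_force": 20}}

```text
clock: 1.35
eef_pos: [406.5, 293.1, 90.6]
tcp_rot: [-1.571, -0.0, -0.224]
contact_force: [-0.6, 0.0, 0.6]
opening: 0.997
```

```bash
python3 -c "
from h import *
go(406.5,292.5,1.5,-.227)"
```

```text
shift [ 0.0001  0.0891 -0.0006] turn [-0.001  0.018  0.   ] at [406.5 293.1  90.6] [-1.571 -0.    -0.224] t 1.35 F [-0.6  0.   0.6] op 0.997
```

Emit:
{"name": "servo_tool", "arguments": {"motion": [[1,0,0.06,-0.0006,0,0,0],[1,0,0.08,-0.0006,0,0,0],[1,0,0.089,-0.0006,0,0,0],[1,0,0.089,-0.0006,0,0,0],[0.3,0,0.089,-0.0006,0,0,0],[0.3,0,0.089,-0.0006,0,0,0],[0.3,0,0.089,-0.0006,0,0,0],[0.3,0,0.089,-0.0006,0,0,0]]}}

```text
clock: 2.35
eef_pos: [406.7, 292.3, 1.9]
tcp_rot: [-1.57, -0.0, -0.227]
contact_force: [-0.5, 0.6, -0.8]
opening: 0.653
```

Emit:
{"name": "servo_tool", "arguments": {"motion": [[0.1,0,0,0,0,0,0],[0,0,0,0,0,0,0],[0,0,0,0,0,0,0],[0,0,0,0,0,0,0]]}}

```text
clock: 2.85
eef_pos: [406.5, 292.2, 1.5]
tcp_rot: [-1.571, 0.0, -0.227]
contact_force: [-0.1, 0.4, -0.5]
opening: 0.5
```

Run:
```python
from h import *
go(406.7,292.3,1.5,1.344)
S=r.grab_frame("scene");T=r.grab_frame("top")
a=cv2.resize(S[110:230,160:260],None,fx=5,fy=5,interpolation=cv2.INTER_CUBIC)
cv2.imwrite("pics/g1.png",a[:,:,::-1])
```

```text
shift [0.0002 0.     0.0001] turn [ 0.000e+00 -8.999e+00 -1.000e-03] at [406.5 292.2   1.5] [-1.571  0.    -0.227] t 2.85 F [-0.1  0.4 -0.5] op 0.5
```

View pics/g1.png

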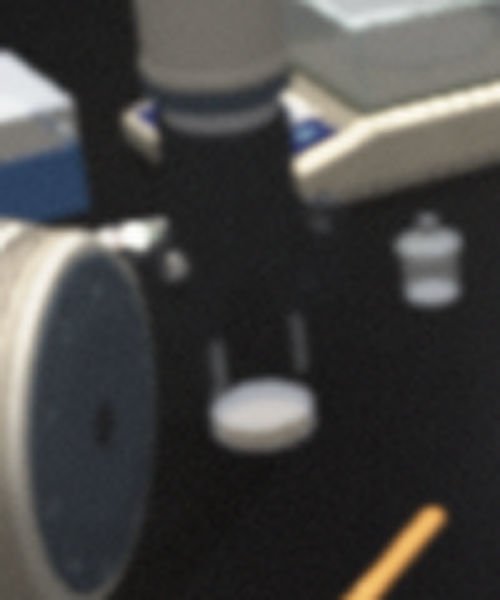

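Emit:
{"name": "servo_tool", "arguments": {"motion": [[1,0,0,0,0,0,0],[1,0,0,0,0,0,0],[1,0,0,0,0,0,0],[1,0,0,0,0,0,0],[1,0,0.002,0,0,0,0],[1,0,0.004,0,0,0,0],[1,0,0.006,0,0,0,0],[1,0,0.006,0,0,0,0]]}}

```text
clock: 3.95
eef_pos: [406.4, 292.1, -4.7]
tcp_rot: [-1.571, 0.0, -0.227]
contact_force: [-0.1, -0.1, 0.1]
opening: 1.004
```

Emit:
{"name": "servo_tool", "arguments": {"motion": [[0.6,0,0,0,0,0,0],[0.4,0,0,0,0,0,0],[0.3,0,0,0,0,0,0],[0.2,0,0,0,0,0,0],[0.2,0,0,0,0,0,0]]}}

```text
clock: 4.58
eef_pos: [406.5, 292.3, -4.4]
tcp_rot: [-1.571, -0.0, -0.227]
contact_force: [-0.2, 0.2, 0.6]
opening: 0.596
```

Run:
```python
from h import *
S=r.grab_frame("scene");T=r.grab_frame("top")
a=cv2.resize(S[150:215,180:260],None,fx=5,fy=5,interpolation=cv2.INTER_CUBIC)
b=cv2.resize(T[195:260,185:265],None,fx=5,fy=5,interpolation=cv2.INTER_CUBIC)
c=np.clip(np.hstack([a,b]).astype(float)*1.8,0,255).astype(np.uint8)
cv2.imwrite("pics/g2.png",c[:,:,::-1])
b=blob(S,(195,178,230,208),70);print(b,proj("scene",[406.5,292.3,15]),proj("top",[406.5,292.3,15]))
```

```text
(array([210.72814941, 191.10491562]), array([17.20916939, 24.24634933]), (27, 23, 86, 66)) [211.54688292 190.29615814] [226.08456387 235.4192033 ]
```

View pics/g2.png

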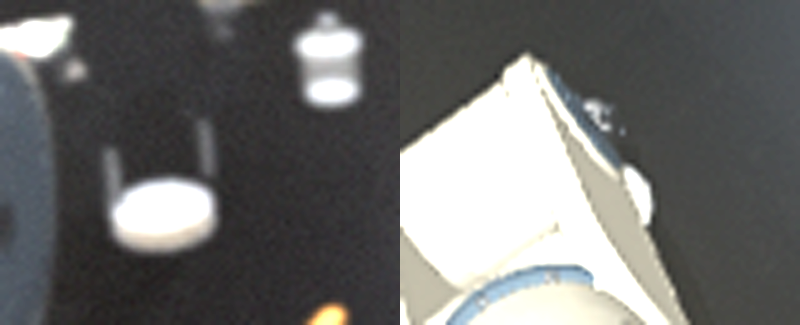

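Emit:
{"name": "servo_tool", "arguments": {"motion": [[1,0,0,0,0,0,0],[1,0,0,0,0,0,0],[1,0,0,0,0,0,0],[1,0,0.002,0,0,0,0],[1,0,0.004,0,0,0,0],[1,0,0.005,0,0,0,0],[1,0,0.006,0,0,0,0],[1,0,0.006,0,0,0,0]]}}

```text
clock: 5.68
eef_pos: [406.5, 292.2, -10.5]
tcp_rot: [-1.571, 0.0, -0.227]
contact_force: [-0.0, 0.9, 0.0]
opening: 1.001
```

Close now, watching whether the fingers stop on the dish.

Emit:
{"name": "servo_tool", "arguments": {"motion": [[0.6,0,0,0,0,0,0],[0.4,0,0,0,0,0,0],[0.3,0,0,0,0,0,0],[0.1,0,0,0,0,0,0],[0.1,0,0,0,0,0,0]]}}

```text
clock: 6.3
eef_pos: [406.5, 292.3, -10.4]
tcp_rot: [-1.571, -0.0, -0.227]
contact_force: [0.4, -0.4, -0.9]
opening: 0.551
```

Run:
```python
from h import *
S=r.grab_frame("scene")
a=cv2.resize(S[150:215,180:260],None,fx=8,fy=8,interpolation=cv2.INTER_CUBIC)
cv2.imwrite("pics/g3.png",np.clip(a[:,:,::-1].astype(float)*1.8,0,255))
for z in(0,15,25):print(z,proj("scene",[377,299,z]),proj("scene",[436,285.5,z]))
```

```text
0 [202.89893155 197.65693456] [221.09138864 191.64394144]
15 [202.2995512  193.30936464] [220.60634263 187.36194444]
25 [201.89632088 190.38357289] [220.28010007 184.4809129 ][ WARN:0@2.024] global loadsave.cpp:1063 imwrite_ Unsupported depth image for selected encoder is fallbacked to CV_8U.
```

View pics/g3.png

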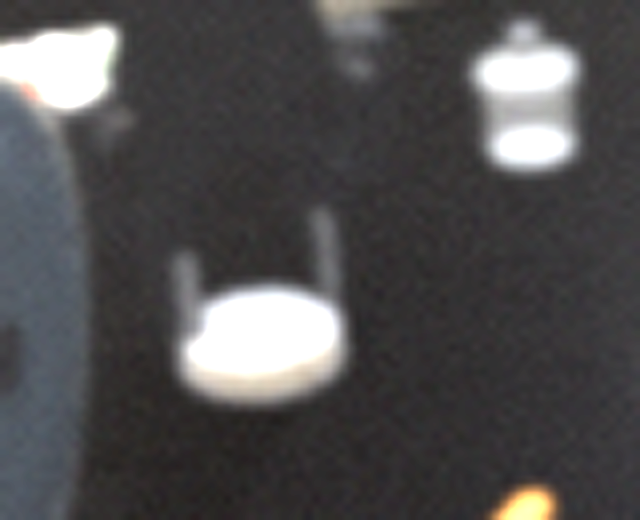

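Emit:
{"name": "servo_tool", "arguments": {"motion": [[1,0,0,0,0,0,0],[1,0,0,0,0,0,0],[1,0,0,0,0,0,0],[1,0,0.002,0,0,0,0],[1,0,0.004,0,0,0,0],[1,0,0.005,0,0,0,0],[1,0,0.006,0,0,0,0],[0.6,0,0.006,0,0,0,0],[0.4,0,0.006,0,0,0,0],[0.3,0,0.006,0,0,0,0],[0.1,0,0.006,0,0,0,0],[0.1,0,0.006,0,0,0,0]]}}

```text
clock: 7.85
eef_pos: [407.3, 292.8, -15.5]
tcp_rot: [-1.57, -0.001, -0.227]
contact_force: [-1.2, 0.1, 11.1]
opening: 0.551
```

Emit:
{"name": "servo_tool", "arguments": {"motion": [[0.1,0,-0.003,0,0,0,0],[1,0,-0.003,0,0,0,0],[1,0,-0.003,0,0,0,0],[1,0,-0.003,0,0,0,0],[1,0,0,0,0,0,0],[1,0,0.001,0,0,0,0],[1,0,0.002,0,0,0,0],[1,0,0.002,0,0,0,0]]}}

```text
clock: 8.85
eef_pos: [406.4, 292.2, -18.5]
tcp_rot: [-1.571, 0.0, -0.227]
contact_force: [0.8, -0.1, -0.3]
opening: 0.999
```

Emit:
{"name": "servo_tool", "arguments": {"motion": [[1,0,0.001,0,0,0,0],[1,0,0.002,0,0,0,0],[1,0,0.003,0,0,0,0],[1,0,0.003,0,0,0,0]]}}

```text
clock: 9.35
eef_pos: [406.5, 292.2, -21.5]
tcp_rot: [-1.571, 0.0, -0.227]
contact_force: [0.2, -0.0, 0.4]
opening: 1.0
```

Emit:
{"name": "servo_tool", "arguments": {"motion": [[1,0,0.001,0,0,0,0],[1,0,0.002,0,0,0,0],[0.5,0,0.002,0,0,0,0],[0.3,0,0.002,0,0,0,0],[0.3,0,0.002,0,0,0,0],[0.1,0,0.002,0,0,0,0],[0.1,0,0.002,0,0,0,0]]}}

```text
clock: 10.22
eef_pos: [406.5, 292.2, -23.2]
tcp_rot: [-1.571, -0.0, -0.227]
contact_force: [-1.1, -0.5, 5.8]
opening: 0.687
```

Emit:
{"name": "servo_tool", "arguments": {"motion": [[1,0,0,0,0,0,0],[1,0,0,0,0,0,0],[1,0,0,0,0,-4.5,0],[1,0,0,0,0,-9,0],[1,0,0,0,0,-9,0],[1,0,0,0,0,-9,0],[1,0,0,0,0,-9,0],[1,0,0,0,0,-9,0],[1,0,0,0,0,-9,0],[1,0,0,0,0,-9,0],[1,0,0,0,0,-9,0],[1,0,0,0,0,-9,0]]}}

```text
clock: 11.72
eef_pos: [406.5, 292.2, -23.5]
tcp_rot: [-1.571, 0.0, 1.343]
contact_force: [1.0, -0.5, -0.4]
opening: 1.001
```

Emit:
{"name": "servo_tool", "arguments": {"motion": [[0.5,0,0,0,0,0,0],[0.3,0,0,0,0,0,0],[0.3,0,0,0,0,0,0],[0.1,0,0,0,0,0,0],[0.1,0,0,0,0,0,0]]}}

```text
clock: 12.35
eef_pos: [406.5, 292.2, -23.2]
tcp_rot: [-1.571, -0.0, 1.343]
contact_force: [-0.8, -0.6, 4.9]
opening: 0.688
```

Run:
```python
from h import *
S=r.grab_frame("scene")
print(blob(S,(195,178,230,208),70)) # was (212.15,192.39)
go(529,50,40,1.344)
```

```text
(array([211.4156189 , 192.25614643]), array([14.43787479, 22.49349213]), (24, 31, 86, 58))
shift [-0.2084 -0.0632 -0.174 ] turn [-0.    -0.004  0.   ] at [406.5 292.3 -23.2] [-1.571 -0.     1.343] t 12.4 F [-1.5 -0.5  5.1] op 0.687
```

Emit:
{"name": "servo_tool", "arguments": {"motion": [[0.1,0,-0.03,0,0,0,0],[0.1,0,-0.085,0,0,0,0],[0.1,-0.03,-0.085,-0.025,0,0,0],[0.1,-0.08,-0.085,-0.067,0,0,0],[0.1,-0.13,-0.085,-0.109,0,0,0],[0.1,-0.18,-0.085,-0.15,0,0,0],[0.1,-0.2087,-0.085,-0.1747,0,0,0],[0.1,-0.2087,-0.06,-0.1747,0,0,0],[0.1,-0.2087,-0.04,-0.1747,0,0,0],[0.1,-0.2087,-0.035,-0.1747,0,0,0],[0.1,-0.2087,-0.035,-0.1747,0,0,0]]}}

```text
clock: 13.78
eef_pos: [529.7, 49.8, 11.6]
tcp_rot: [-1.57, 0.0, 1.344]
contact_force: [0.3, 0.1, -0.3]
opening: 0.688
```

Run:
```python
from h import *
S=r.grab_frame("scene");T=r.grab_frame("top")
go(529.5,49.4,-2,1.344)
a=cv2.resize(S[145:245,255:345],None,fx=5,fy=5,interpolation=cv2.INTER_CUBIC)
b=cv2.resize(T[160:260,255:325],None,fx=5,fy=5,interpolation=cv2.INTER_CUBIC)
cv2.imwrite("pics/p1.png",np.hstack([a,b])[:,:,::-1])
```

```text
shift [-0.0007  0.0143  0.0007] turn [0.005 0.002 0.002] at [530.3  49.9  12.3] [-1.572 -0.     1.344] t 13.88 F [0.6 0.3 0.4] op 0.688
```

View pics/p1.png

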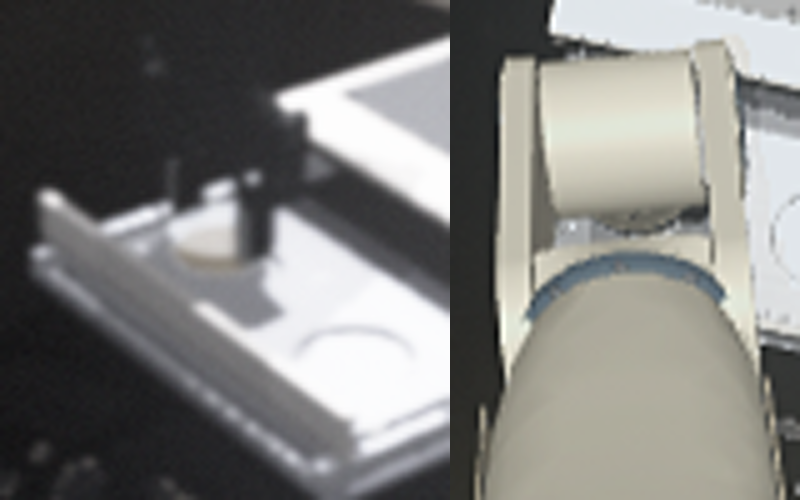

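Emit:
{"name": "servo_tool", "arguments": {"motion": [[0.1,-0.0005,0.005,0,0,0,0],[0.1,-0.0005,0.009,0,0,0,0],[0.1,-0.0005,0.012,0,0,0,0],[0.1,-0.0005,0.0135,0,0,0,0],[0.1,-0.0005,0.0135,0,0,0,0]]}}

```text
clock: 14.5
eef_pos: [529.7, 49.2, -2.0]
tcp_rot: [-1.571, 0.0, 1.344]
contact_force: [0.1, 0.7, -0.1]
opening: 0.68
```

Emit:
{"name": "servo_tool", "arguments": {"motion": [[0.1,0,0.001,0,0,0,0],[0.1,0,0.001,0,0,0,0]]}}

```text
clock: 14.75
eef_pos: [530.4, 49.2, -2.2]
tcp_rot: [-1.572, -0.0, 1.344]
contact_force: [-0.9, -0.6, 8.9]
opening: 0.685
```

Emit:
{"name": "servo_tool", "arguments": {"motion": [[0.5,0,0,0,0,0,0],[0.6,0,0,0,0,0,0],[0.7,0,0,0,0,0,0],[0.8,0,0,0,0,0,0],[1,0,-0.01,0,0,0,0],[1,0,-0.04,0,0,0,0],[1,0,-0.09,0,0,0,0]]}}

```text
clock: 15.62
eef_pos: [528.5, 49.1, 87.4]
tcp_rot: [-1.568, 0.001, 1.344]
contact_force: [0.1, 0.6, -0.1]
opening: 1.001
```

Run:
```python
from h import *
go(432.2,-352.2,60,1.344)
```

```text
shift [-0.4126  0.0278  0.0036] turn [-0.016  0.001 -0.005] at [528.5  49.1  87.4] [-1.568e+00  1.000e-03  1.344e+00] t 15.62 F [ 0.1  0.6 -0.1] op 1.001
```

Emit:
{"name": "servo_tool", "arguments": {"motion": [[1,-0.05,0,0.0004,0,1,0],[1,-0.11,0,0.001,0,2,0],[1,-0.17,0,0.0015,0,3,0],[1,-0.23,0,0.002,0,4,0],[1,-0.29,0,0.0025,0,5,0],[1,-0.35,0,0.003,0,6,0],[1,-0.39,0.01,0.0036,0,7,0],[1,-0.4126,0.027,0.0036,0,8,0],[1,-0.4126,0.027,0.0036,0,9,0],[1,-0.4126,0.027,0.0036,0,9,0],[1,-0.4126,0.027,0.0036,0,9,0]]}}

```text
clock: 17.0
eef_pos: [433.8, -352.0, 60.6]
tcp_rot: [-1.571, -0.001, -0.222]
contact_force: [0.2, -0.7, -0.2]
opening: 1.002
```

Run:
```python
from h import *
T=r.grab_frame("top")
e=blob(T,(283,188,307,212),10);print(e)
g=cv2.cvtColor(T,cv2.COLOR_RGB2GRAY);print(g[188:212:2,283:307:2])
a=cv2.resize(T[180:225,270:350],None,fx=8,fy=8,interpolation=cv2.INTER_CUBIC)
cv2.imwrite("pics/w1.png",a[:,:,::-1])
go(431.8,-351.8,-23.3,-.227)
```

```text
Traceback (most recent call last):
  File "h.py", line 21, in blob
    c=max(cs,key=cv2.contourArea);e=cv2.fitEllipse(cv2.convexHull(c))
                                    ~~~~~~~~~~~~~~^^^^^^^^^^^^^^^^^^^
cv2.error: OpenCV(4.12.0) /io/opencv/modules/imgproc/src/shapedescr.cpp:361: error: (-201:Incorrect size of input array) There should be at least 5 points to fit the ellipse in function 'fitEllipseNoDirect'
```

Run:
```python
from h import *
T=r.grab_frame("top")
a=cv2.resize(T[180:225,270:350],None,fx=8,fy=8,interpolation=cv2.INTER_CUBIC)
cv2.imwrite("pics/w1.png",a[:,:,::-1])
go(431.8,-351.8,-23.3,-.227)
```

```text
shift [-0.002   0.0838 -0.0004] turn [0.001 0.02  0.003] at [ 433.8 -351.9   60.5] [-1.571 -0.    -0.224] t 17.1 F [0.7 0.2 0. ] op 0.999
```

View pics/w1.png

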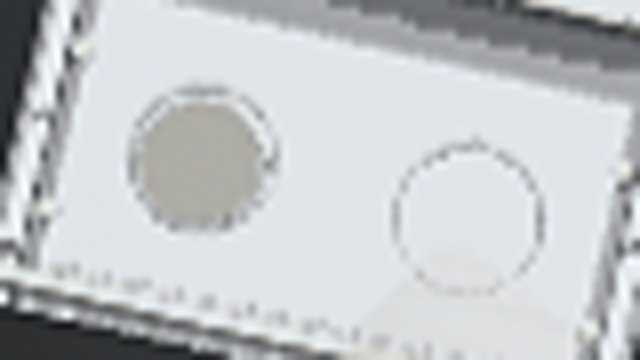

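Emit:
{"name": "servo_tool", "arguments": {"motion": [[1,-0.002,0.04,-0.0004,0,0,0],[1,-0.002,0.06,-0.0004,0,0,0],[1,-0.002,0.075,-0.0004,0,0,0],[1,-0.002,0.083,-0.0004,0,0,0],[1,-0.002,0.0838,-0.0004,0,0,0],[0.5,-0.002,0.0838,-0.0004,0,0,0],[0.3,-0.002,0.0838,-0.0004,0,0,0],[0.3,-0.002,0.0838,-0.0004,0,0,0],[0.1,-0.002,0.0838,-0.0004,0,0,0],[0.1,-0.002,0.0838,-0.0004,0,0,0]]}}

```text
clock: 18.35
eef_pos: [431.9, -352.4, -22.7]
tcp_rot: [-1.571, -0.001, -0.227]
contact_force: [-0.5, -0.1, 5.4]
opening: 0.685
```

Emit:
{"name": "servo_tool", "arguments": {"motion": [[1,0,0,0,0,0,0],[1,0,0,0,0,0,0],[1,0,0,0,0,-4.5,0],[1,0,0,0,0,-9,0],[1,0,0,0,0,-9,0],[1,0,0,0,0,-9,0],[1,0,0,0,0,-9,0],[1,0,0,0,0,-9,0],[1,0,0,0,0,-9,0],[1,0,0,0,0,-9,0],[1,0,0,0,0,-9,0],[1,0,0,0,0,-9,0]]}}

```text
clock: 19.85
eef_pos: [431.5, -352.0, -23.7]
tcp_rot: [-1.571, 0.0, 1.344]
contact_force: [-0.2, 0.0, -0.1]
opening: 1.004
```

Emit:
{"name": "servo_tool", "arguments": {"motion": [[0.5,0,0,0,0,0,0],[0.3,0,0,0,0,0,0],[0.3,0,0,0,0,0,0],[0.1,0,0,0,0,0,0],[0.1,0,0,0,0,0,0]]}}

```text
clock: 20.48
eef_pos: [431.5, -352.0, -23.4]
tcp_rot: [-1.571, -0.0, 1.343]
contact_force: [-1.2, 0.5, 5.4]
opening: 0.69
```

Run:
```python
from h import *
go(502.3,-67.2,12,1.344)
```

```text
shift [ 0.2934 -0.0354 -0.0048] turn [ 0.    -0.003  0.   ] at [ 431.5 -352.   -23.4] [-1.571 -0.     1.343] t 20.48 F [-1.2  0.5  5.4] op 0.69
```

Emit:
{"name": "servo_tool", "arguments": {"motion": [[0.1,0,-0.03,0,0,0,0],[0.1,0,-0.085,0,0,0,0],[0.1,0.04,-0.085,-0.0007,0,0,0],[0.1,0.1,-0.085,-0.0016,0,0,0],[0.1,0.16,-0.085,-0.0026,0,0,0],[0.1,0.22,-0.085,-0.0036,0,0,0],[0.1,0.27,-0.085,-0.0045,0,0,0],[0.1,0.2934,-0.08,-0.0048,0,0,0],[0.1,0.2934,-0.06,-0.0048,0,0,0],[0.1,0.2934,-0.04,-0.0048,0,0,0],[0.1,0.2934,-0.035,-0.0048,0,0,0],[0.1,0.2934,-0.035,-0.0048,0,0,0]]}}

```text
clock: 21.98
eef_pos: [502.0, -67.3, 11.2]
tcp_rot: [-1.57, 0.0, 1.344]
contact_force: [0.0, -0.4, -0.1]
opening: 0.689
```

Run:
```python
from h import *
go(502.3,-67.2,-2,1.344)
```

```text
shift [ 0.0001  0.0132 -0.0003] turn [-0.003 -0.001 -0.   ] at [502.  -67.3  11.2] [-1.57   0.     1.344] t 21.98 F [ 0.  -0.4 -0.1] op 0.689
```

Emit:
{"name": "servo_tool", "arguments": {"motion": [[0.1,0,0.004,0,0,0,0],[0.1,0,0.008,0,0,0,0],[0.1,0,0.011,0,0,0,0],[0.1,0,0.0125,0,0,0,0],[0.1,0,0.013,0,0,0,0]]}}

```text
clock: 22.6
eef_pos: [502.2, -67.2, -1.7]
tcp_rot: [-1.571, 0.0, 1.344]
contact_force: [0.9, -0.2, 0.0]
opening: 0.686
```

Emit:
{"name": "servo_tool", "arguments": {"motion": [[0.1,0,0.001,0,0,0,0],[0.1,0,0.001,0,0,0,0]]}}

```text
clock: 22.85
eef_pos: [502.3, -67.2, -2.4]
tcp_rot: [-1.571, -0.0, 1.344]
contact_force: [-0.1, -0.2, 4.2]
opening: 0.69
```

Emit:
{"name": "servo_tool", "arguments": {"motion": [[0.5,0,0,0,0,0,0],[0.6,0,0,0,0,0,0],[0.7,0,0,0,0,0,0],[0.8,0,0,0,0,0,0],[1,0,-0.01,0,0,0,0],[1,0,-0.04,0,0,0,0],[1,0,-0.09,0,0,0,0]]}}

```text
clock: 23.72
eef_pos: [500.9, -67.0, 87.7]
tcp_rot: [-1.568, 0.0, 1.344]
contact_force: [0.4, -0.1, 0.8]
opening: 1.0
```

Run:
```python
from h import *
go(390.7,20.1,90,1.344)
```

```text
shift [ 0.0601 -0.002   0.1269] turn [-0.017  0.001 -0.001] at [500.9 -67.   87.7] [-1.568  0.     1.344] t 23.73 F [ 0.4 -0.1  0.8] op 1.0
```

Emit:
{"name": "servo_tool", "arguments": {"motion": [[1,0,0,0.05,0,0,0],[0,0.03,0,0.1,0,0,0],[-1,0.08,0,0.13,0,0,0],[-1,0.14,0,0.15,0,0,0],[-1,0.2,0,0.158,0,0,0],[-1,0.237,0,0.158,0,0,0],[-1,0.237,0,0.158,0,0,0]]}}

```text
clock: 24.6
eef_pos: [402.2, 201.7, 88.1]
tcp_rot: [-1.572, -0.001, 1.347]
contact_force: [-0.2, -0.5, 0.7]
opening: -0.0
```

Run:
```python
from h import *
T=r.grab_frame("top");S=r.grab_frame("scene")
a=cv2.resize(T[165:240,260:360],(800,600)[:2] and (500,375),interpolation=cv2.INTER_CUBIC)
b=cv2.resize(S[165:240,255:355],(500,375),interpolation=cv2.INTER_CUBIC)
cv2.imwrite("pics/w2.png",cv2.resize(np.vstack([a,b]),(400,600))[:,:,::-1])
for c in((294.87,199.76),(328.07,207.14)):
    e=rim(T,c,(9.4,9.4));print("rim",e,plane("top",e[0],24))
    # beige dish: low blue relative to red
    m=T[180:225,270:350].astype(int);k=((m[:,:,0]-m[:,:,2])>5);ys,xs=np.nonzero(k)
    ok=np.hypot(xs+270-c[0],ys+180-c[1])<11;p=(xs[ok].mean()+270,ys[ok].mean()+180);print("culture",ok.sum(),p,plane("top",p,28))
go(390.7,20.1,90,1.344)
```

```text
rim (array([294.89175797, 199.49346161]), array([17.49878693, 18.07961273]), 55) [529.95807791  49.89451695  24.        ]
culture 157 (np.float64(294.4649681528662), np.float64(199.6815286624204)) [528.8920069  51.24035    28.       ]
rim (array([328.14422226, 206.91209984]), array([17.65320396, 18.26095963]), 59) [502.59704679 -66.85294492  24.        ]
culture 156 (np.float64(327.5897435897436), np.float64(207.16666666666666)) [501.36866254 -64.77206368  28.        ]
shift [-0.1768 -0.0024 -0.03  ] turn [-0.002  0.008 -0.002] at [400.9 199.1  87.5] [-1.571  0.     1.345] t 24.7 F [-0.8 -0.7  0.7] op 0.004
```

View pics/w2.png

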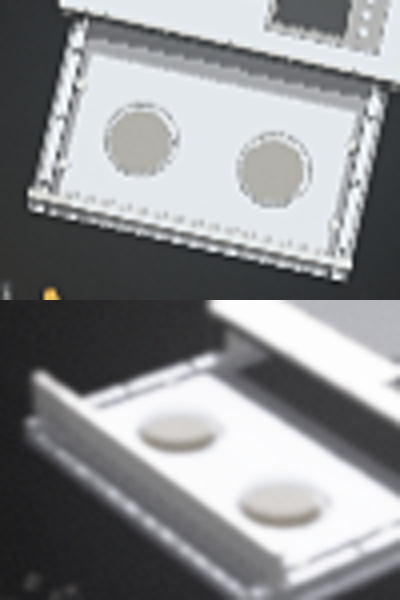

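Emit:
{"name": "servo_tool", "arguments": {"motion": [[-1,-0.06,0,-0.01,0,0,0],[-1,-0.12,0,-0.02,0,0,0],[-1,-0.1765,0,-0.03,0,0,0],[-1,-0.1765,0.03,-0.03,0,0,0],[-1,-0.1765,0.06,-0.03,0,0,0],[-1,-0.1765,0.0755,-0.03,0,0,0],[-1,-0.1765,0.0755,-0.03,0,0,0],[-1,-0.1765,0.0755,-0.03,0,0,0]]}}

```text
clock: 25.7
eef_pos: [390.9, 20.0, 12.4]
tcp_rot: [-1.571, -0.0, 1.343]
contact_force: [0.2, -0.6, 0.4]
opening: 0.001
```

Run:
```python
from h import *
go(444.6,8,12,1.344)
```

```text
shift [ 0.0004  0.0004 -0.055 ] turn [ 0.002 -0.004  0.   ] at [390.9  20.   12.4] [-1.571 -0.     1.343] t 25.7 F [ 0.2 -0.6  0.4] op 0.001
```

Emit:
{"name": "servo_tool", "arguments": {"motion": [[-1,0.0004,0,-0.015,0,0,0],[-1,0.0004,0,-0.028,0,0,0],[-1,0.0004,0,-0.034,0,0,0],[-1,0.0004,0,-0.037,0,0,0],[-1,0.0004,0,-0.04,0,0,0],[-1,0.0004,0,-0.043,0,0,0],[-1,0.0004,0,-0.046,0,0,0],[-1,0.0004,0,-0.049,0,0,0]]}}

```text
clock: 26.7
eef_pos: [438.6, 9.9, 11.7]
tcp_rot: [-1.57, 0.0, 1.344]
contact_force: [-1.0, -1.0, 0.5]
opening: -0.001
```

Emit:
{"name": "servo_tool", "arguments": {"motion": [[-1,0,0,-0.003,0,0,0],[-1,0,0,-0.006,0,0,0],[-1,0,0,-0.009,0,0,0],[-1,0,0,-0.012,0,0,0],[-1,0,0,-0.015,0,0,0],[-1,0,0,-0.018,0,0,0],[-1,0,0,-0.021,0,0,0],[-1,0,0,-0.024,0,0,0]]}}

```text
clock: 27.7
eef_pos: [462.4, 4.5, 11.8]
tcp_rot: [-1.571, 0.0, 1.344]
contact_force: [-1.2, -0.3, -1.7]
opening: -0.002
```

Run:
```python
from h import *
S=r.grab_frame("scene");go(600,-27,12,1.344)
b=cv2.resize(S[120:250,230:400],None,fx=4,fy=4,interpolation=cv2.INTER_CUBIC)
cv2.imwrite("pics/w3.png",b[:,:,::-1])
```

```text
shift [ 0.0002 -0.     -0.1406] turn [0.004 0.001 0.001] at [463.    4.4  11.9] [-1.572 -0.     1.344] t 27.75 F [-0.2 -0.5  0.8] op 0.002
```

View pics/w3.png

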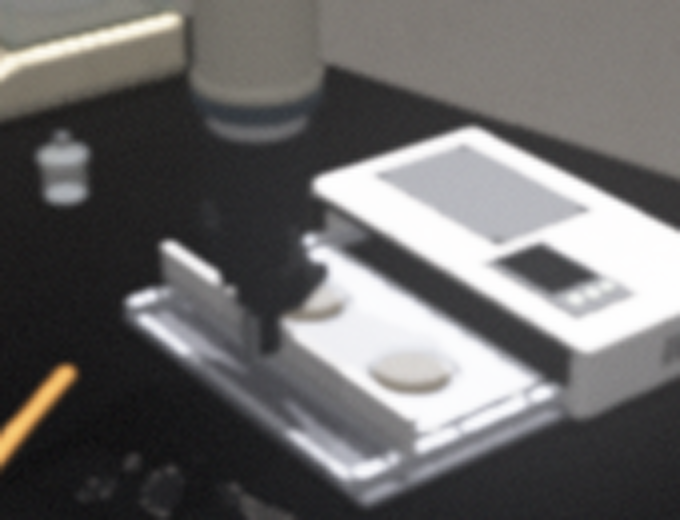

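Emit:
{"name": "servo_tool", "arguments": {"motion": [[-1,0,0,-0.004,0,0,0],[-1,0,0,-0.008,0,0,0],[-1,0,0,-0.012,0,0,0],[-1,0,0,-0.016,0,0,0],[-1,0,0,-0.02,0,0,0],[-1,0,0,-0.024,0,0,0],[-1,0,0,-0.028,0,0,0],[-1,0,0,-0.032,0,0,0],[-1,0,0,-0.036,0,0,0],[-1,0,0,-0.04,0,0,0],[-1,0,0,-0.044,0,0,0],[-1,0,0,-0.048,0,0,0]]}}

```text
clock: 29.25
eef_pos: [509.2, -6.3, 11.8]
tcp_rot: [-1.571, 0.0, 1.344]
contact_force: [-2.3, -0.1, -0.2]
opening: -0.001
```

Emit:
{"name": "servo_tool", "arguments": {"motion": [[-1,0,0,-0.004,0,0,0],[-1,0,0,-0.008,0,0,0],[-1,0,0,-0.012,0,0,0],[-1,0,0,-0.016,0,0,0],[-1,0,0,-0.02,0,0,0],[-1,0,0,-0.024,0,0,0],[-1,0,0,-0.028,0,0,0],[-1,0,0,-0.032,0,0,0],[-1,0,0,-0.036,0,0,0],[-1,0,0,-0.04,0,0,0],[-1,0,0,-0.044,0,0,0],[-1,0,0,-0.048,0,0,0]]}}

```text
clock: 30.75
eef_pos: [556.0, -17.2, 11.8]
tcp_rot: [-1.571, 0.0, 1.344]
contact_force: [-0.8, 1.1, 0.4]
opening: 0.001
```

Smooth. About 27 mm remain; slow down.

Emit:
{"name": "servo_tool", "arguments": {"motion": [[-1,0,0,-0.003,0,0,0],[-1,0,0,-0.006,0,0,0],[-1,0,0,-0.009,0,0,0],[-1,0,0,-0.012,0,0,0],[-1,0,0,-0.014,0,0,0],[-1,0,0,-0.016,0,0,0],[-1,0,0,-0.018,0,0,0],[-1,0,0,-0.02,0,0,0]]}}

```text
clock: 31.75
eef_pos: [575.3, -21.6, 11.8]
tcp_rot: [-1.571, 0.0, 1.344]
contact_force: [-0.6, -0.3, 0.3]
opening: 0.002
```

Emit:
{"name": "servo_tool", "arguments": {"motion": [[-1,0,0,-0.001,0,0,0],[-1,0,0,-0.002,0,0,0],[-1,0,0,-0.003,0,0,0],[-1,0,0,-0.004,0,0,0]]}}

```text
clock: 32.25
eef_pos: [579.1, -22.5, 11.8]
tcp_rot: [-1.571, 0.0, 1.344]
contact_force: [-0.9, -1.1, 0.0]
opening: 0.001
```

Emit:
{"name": "servo_tool", "arguments": {"motion": [[-1,0,0,-0.001,0,0,0],[-1,0,0,-0.002,0,0,0],[-1,0,0,-0.003,0,0,0],[-1,0,0,-0.004,0,0,0]]}}

```text
clock: 32.75
eef_pos: [583.1, -23.4, 11.8]
tcp_rot: [-1.571, 0.0, 1.344]
contact_force: [-0.8, 1.1, -0.0]
opening: -0.001
```

Emit:
{"name": "servo_tool", "arguments": {"motion": [[-1,0,0,-0.001,0,0,0],[-1,0,0,-0.002,0,0,0],[-1,0,0,-0.002,0,0,0]]}}

```text
clock: 33.12
eef_pos: [584.9, -23.8, 11.8]
tcp_rot: [-1.571, -0.0, 1.344]
contact_force: [-1.4, 0.8, 0.3]
opening: 0.002
```

Emit:
{"name": "servo_tool", "arguments": {"motion": [[-1,0,0,-0.001,0,0,0],[-1,0,0,-0.002,0,0,0],[-1,0,0,-0.002,0,0,0]]}}

```text
clock: 33.5
eef_pos: [585.8, -24.0, 11.7]
tcp_rot: [-1.569, 0.0, 1.344]
contact_force: [-5.5, 2.0, 4.8]
opening: -0.001
```

Emit:
{"name": "servo_tool", "arguments": {"motion": [[-1,0,0,-0.001,0,0,0],[-1,0,0,-0.002,0,0,0],[-1,0,0,-0.002,0,0,0]]}}

```text
clock: 33.88
eef_pos: [586.4, -24.3, 11.5]
tcp_rot: [-1.566, 0.0, 1.344]
contact_force: [-9.8, 2.4, 7.6]
opening: 0.001
```

Emit:
{"name": "servo_tool", "arguments": {"motion": [[-1,0,0,0,0,0,0],[-1,0,0,0,0,0,0],[-1,0,0,0.004,0,0,0],[-1,0,0,0.02,0,0,0],[-1,0,-0.01,0.06,0,0,0],[-1,0,-0.06,0.1,0,0,0],[-1,0.06,-0.11,0.14,0,0,0],[-1,0.12,-0.12,0.18,0,0,0],[-1,0.18,-0.12,0.2,0,0,0],[-1,0.2,-0.12,0.2,0,0,0],[-1,0.2,-0.12,0.2,0,0,0]]}}

```text
clock: 35.25
eef_pos: [438.7, 218.3, 132.3]
tcp_rot: [-1.573, -0.002, 1.348]
contact_force: [-0.0, -0.2, -0.1]
opening: -0.001
```

Run:
```python
from h import *
T=r.grab_frame("top");S=r.grab_frame("scene");print(r.sense()["contact_force"].round(1))
a=cv2.resize(T[110:235,260:385],(500,500),interpolation=cv2.INTER_CUBIC)
b=cv2.resize(S[145:245,270:420],(500,333),interpolation=cv2.INTER_CUBIC)
cv2.imwrite("pics/f.png",cv2.resize(np.vstack([a,b]),(360,600))[:,:,::-1])
```

```text
[ 0.1  0.4 -0.7]
```

View pics/f.png

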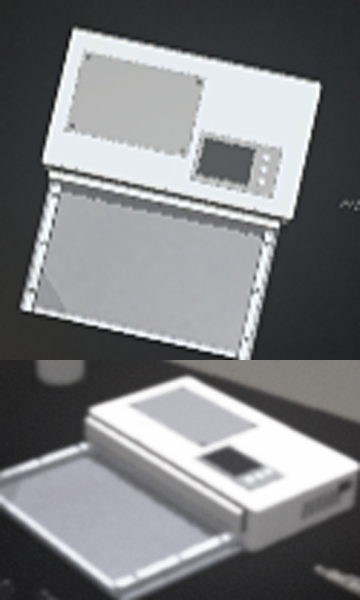

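```bash
python3 -c "
from rig import r
print(r.sign_off())"
```

```text
the job is handed in; nothing more can be done
None
```

I put both petri dishes in the tray's wells, pushed the tray home at the middle of its panel, and handed the job in at about 35 s of the 59 s allowed. The hand-in reported no verdict.

- **Dishes:** before the push, the top view put each culture within about 1.5 to 2.5 mm of its well centre. Each dish met the well floor at the expected height. I couldn't see them after the tray went in under the hood.
- **Push:** the force stayed at 1 to 3 N until the seal. There it rose about 5 N for each millimetre or less, up to about 13 N in all (limit 40 N), which fits the sprung seal. The tool's travel also fitted a fully home tray.
- **Final view:** the panel looked square and evenly seated against the hood. I judged this by eye, not by measurement. The tool read no contact force after it backed away.
- **Disagreement with the text:** the open fingertips stood roughly 30 mm behind the stated TCP, more than the text implied. The first few grasp tries therefore closed above dish A and once pressed on it with about 11 N, flat on the bench. I then found the right height by feel.
- **Bystanders:** I never went near the bystanders, and none looked moved in the pictures. I viewed 12 pictures, two over the budget.

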